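# Draw the sagging bolt and hold the locker gate ajar

## Robot

A 6-joint arm with a two-finger parallel gripper is mounted at the origin on a cart in front of the work surface, level with it; the furniture and walls round the work are solid. World frame = base frame: x ahead of the robot, y to its left, z up, the work surface at z = 0. Lengths are in mm, angles in rad, forces in N, time in s.
With the tool pointing down it reaches from about 350 to 975 mm from the base axis. Payload 17.4 kg.
Tool frame: the origin (TCP) lies on the centre line of the jaws, within the pads' length; the fingertips stand 8 mm ahead of it and the grasp point (between the pads) lies 11 mm behind it; z points along the fingers, y is the line along which they close (so a half turn about z gives the same grasp; the last joint's range is limited). The gripper opens to 85 mm and grips with 20 to 120 N. Pads are 22 mm wide; open, the fingers measure 114 mm over their backs; the gripper's body (76 mm by 85 mm) begins 54 mm behind the grasp point. The pads swing forward as they close: fully open they stand 13 mm farther back than shut.
Start: joints at [-0.038, 0.116, 1.442, -0, 1.584, -0.038], TCP at [675.006, -0.009, 239.303] pointing down, gripper open.
Joint ranges: [-2.83, 2.83], [-0.83, 2.19], [0.07, 2.5], [-1.14, 4.28], [0.01, 3], [-2.97, 2.97]. Speed limits (rad/s): [1.89, 1.89, 2.22, 3.14, 3.14, 3.14].

## Interface

Orientations are given as a unit quaternion [x, y, z, w].
In Python, from plant import get_state, capture, camera_info, close_job gives the robot as it stands.
- The arm moves only by the tool apply_moves, never from a script. Its argument "series" is text: rows parted by semicolons, each of 7 numbers parted by spaces: the shift along the tool's x, y, z as a fraction of full scale, then the turn, a rotation vector about the tool's x, y, z as a fraction of full scale, then the closure, from -1 (fully open) to 1 (shut), so that 0 is half open. In form: dx dy dz wx wy wz claw; .... A call has 1 to 5 rows; each row is the pose to reach, as a shift and turn from the pose commanded when the call began, along the tool's axes at that moment; what a row does not reach only later rows make up. Full scale, the value 1, is 500 mm for a shift and pi/2 rad for a turn. A row lasts 1/12 s, in which the tool goes at most 41.7 mm and 7.16 degrees, less where a joint would pass 70% of its speed; a pose out of reach is approached as far as the arm can. A call with a number of a shift or a turn outside -1 to 1 is refused whole. A call with a gripper value outside its range is refused whole. The fingers move at their own pace and stop on an object; "grip_force" is the grip in N (left out, the last holds). Time passes only in rows, so rows that repeat a pose let the fingers close. It gives the time, the measured TCP pose, the force, the opening and the grip force at its end, in the units of the state.
- get_state(): the state, without advancing time (a new reading comes with each control period).
- capture(name): name is "scene" or "side" or "wrist"; returns the picture (400x640x3 uint8, blue, green, red); there is no depth.
- camera_info(name): a dict with "intrinsics" (3x3 intrinsics, pixels), "xyz" and "orientation" of the camera in the world. Camera axes: x right, y down, z forward; pixel columns grow to the right and rows downward; lengths in mm; the calibration is good to about 2 mm. A picture is of the moment at which its call begins: read the wrist's pose just before it. camera_info takes no time and is no camera call; for the wrist camera it gives the pose at the moment of the call.
- close_job(): hands the job in; it is judged then, once.
The state is a dict: "time_s": time; "joints": joint angles; "dq": joint speeds; "tau": joint torques, N m; "ee_pos": TCP position; "orientation": TCP orientation; "force": force on the tool from outside, world axes, zero at the start; "moment": the same for the moment, N m; "gripper_width": finger opening in mm; "grasp_force": force on a finger pad.
Only numpy, scipy, OpenCV 4.12 (cv2) and the standard library are available. Lean on these libraries where they do the work, as an engineer would, in place of code of your own. Each camera call takes 0.05 s, during which the arm holds its last target. There are 200 camera calls.

## Task

The small consumables locker's gate is bolted shut, and the bolt sags behind its bent-up keeper: take the bolt by its upright knob, lift it over the keeper while you draw it back until it is clear, without wrenching it against the keeper. Then swing the gate towards you to about 30 degrees open and finish still holding it there by the knob, because a spring would close it. Leave the loose things round the locker alone.

Things in the scene. Friction and masses are not known exactly. Their poses are not given: they have to be found in the camera images.
- locker: grey steel cage locker screwed to the bench, 124 deep (x) x 284 wide (y) x 159 mm high on a 150 x 310 mm base plate; it does not move in a run. Origin: centre of the underside. Its x axis points into the locker from the gate, its y axis to the left as one faces the gate, z up. Gate in its front (-x) face, hinged at the left, bolted at the right
- gate_hinge (a point): point on the gate's vertical hinge axis, 56 mm before (-x) and 120 mm left (+y) of the locker's origin, 200 mm above the bench; fixed
- gate (a joint): gate angle, rad: 0 shut, grows as the free (right) end swings out of the locker to -x (clockwise seen from above), up to 1.5. A weak spring always closes it (about 0.5 N m at 30 degrees)
- bolt: steel barrel bolt across the gate's front near its top: rod 12 mm thick along its y; upright stem with a dark knob (24 mm diameter, 28 high) on top. Origin: on the rod's axis under the knob, 118 mm above the bench when sagged; axes as the locker's when shut, turning with the gate. About 0.3 kg to lift. 64 to 74 mm right (-y) of the origin a nose hangs 10 mm below the rod, behind the keeper
- knob_centre (a point): centre of the knob, 82 mm above the bolt's origin; 200 mm above the bench when sagged, 40 mm above the locker's roof. While shut it is 78 mm before (-x) and 82 mm right (-y) of the locker's origin. Nothing else stands at the knob's height round it
- bolt_lift (a joint): how far the bolt is lifted straight up in its loose straps, m: 0 sagged (its own weight takes it there), at most 0.018. The nose clears the keeper's hump when lifted 8 mm or more; lift about 13 mm
- bolt_draw (a joint): how far the bolt is drawn to the left (+y of the bolt), m: 0 fully shot, at most 0.050; slides with about 1.5 N friction and stays where left. Sagged, the nose catches on the keeper at about 0.004; it must be lifted from there until about 0.034, where its end is out of the keeper and the gate is free. Draw about 0.045
- keeper: steel staple on the locker's right front post, 20 mm wide along the rod, whose sill is bent up into a hump under the rod, with a cheek before the rod that holds the gate shut; fixed. Its origin coincides with the locker's
- magnet_holder: loose red triangular magnet holder 58 x 100 x 20 mm, right of the locker; origin under its centre. A bystander
- tape_roll: loose roll of tape, 90 mm across, 24 mm high, just left of the locker (another roll lies far back); origin under its centre. A bystander
- nut_1: loose hex nut 23 x 27 x 12 mm, right of and before the locker; origin under its centre. A bystander

How it is judged:
By the outcome, as a careful person would: the job done as asked, in the order asked, and still so for the second after the job is handed in, while the arm keeps its last pose, push and grip.
It also fails if it takes over 32 s, if anything falls off the work surface, if the arm or the gripper's body presses on something with over 40 N, if the wrist force passes 120 N, or if a joint passes its speed limit or range.

## Working session

There is one attempt and no reset: what is moved stays moved. The work goes in short steps, Python scripts to look and compute and a tool call to move; the robot and the scene stay as the last step left them, time stands still between calls to the robot, and variables do not carry over. Pictures are saved under pics/ and viewed, at most 10 in all, crops included, and the job is handed in when it is done.

Besides the shell and the picture viewer there is one more tool, called after "Request:" as a command line: name --argument value ..., lists and objects as JSON in quotes. apply_moves: Moves the arm, as the interface text tells. Shift numbers are shares of 500 mm and turn numbers shares of pi/2 rad, none past 1 either way. Its arguments: {"type":"object","properties":{"series":{"type":"string"},"grip_force":{"type":"number"}},"required":["series"]}

```bash
ls; mkdir -p pics
python3 - <<'E'
from plant import *
import cv2,json
s=get_state();print({k:s[k] for k in('time_s','ee_pos','orientation','gripper_width')})
for n in('scene','side','wrist'):
    i=camera_info(n);print(n,i)
    cv2.imwrite(f'pics/{n}0.png',capture(n))
a=cv2.imread('pics/scene0.png');b=cv2.imread('pics/side0.png')
E
```

```text
pics
{'time_s': 0.0, 'ee_pos': array([ 6.74817554e+02, -2.37771329e-02,  2.38552362e+02]), 'orientation': array([ 7.07130677e-01,  7.07082642e-01, -3.93348532e-04, -4.34072773e-04]), 'gripper_width': 85.87482158785377}
scene {'intrinsics': array([[397.38128551,   0.        , 322.44545116],
       [  0.        , 397.38128551, 201.83372242],
       [  0.        ,   0.        ,   1.        ]]), 'xyz': array([1254.64508064,  -29.62272543,  495.05471044]), 'orientation': array([ 0.6945196 ,  0.47879538, -0.29915963, -0.44598321])}
side {'intrinsics': array([[413.94148727,   0.        , 323.02620556],
       [  0.        , 413.94148727, 201.37121332],
       [  0.        ,   0.        ,   1.        ]]), 'xyz': array([1152.20260163,  790.2222189 ,  828.11485009]), 'orientation': array([ 0.3815243 ,  0.82325231, -0.38360928, -0.17186843])}
wrist {'intrinsics': array([[335.3265621 ,   0.        , 318.45581433],
       [  0.        , 335.3265621 , 196.71823499],
       [  0.        ,   0.        ,   1.        ]]), 'xyz': array([674.52267758,  73.52154143, 373.62725541]), 'orientation': array([ 9.89573056e-01, -2.05823130e-04, -4.34012871e-04,  1.44031024e-01])}
```

View pics/scene0.png

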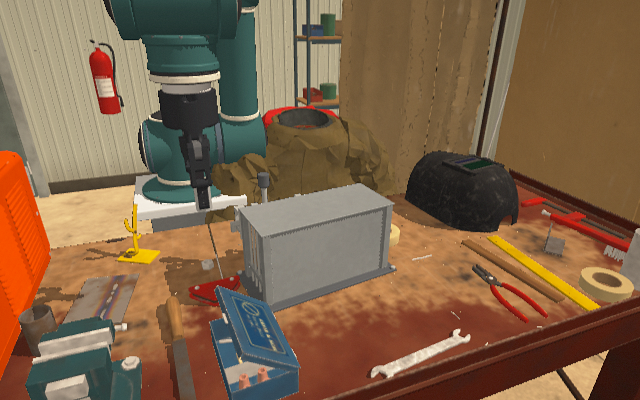

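View pics/side0.png

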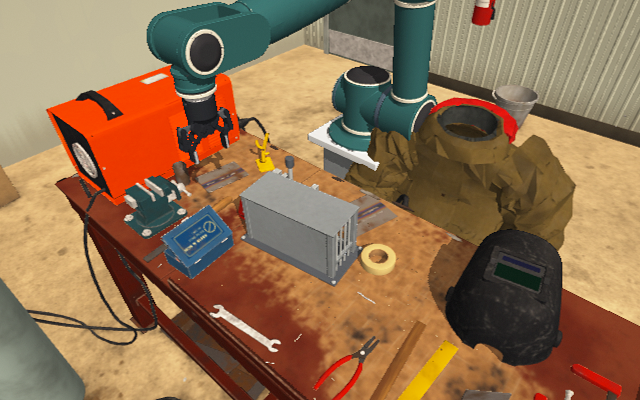

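View pics/wrist0.png

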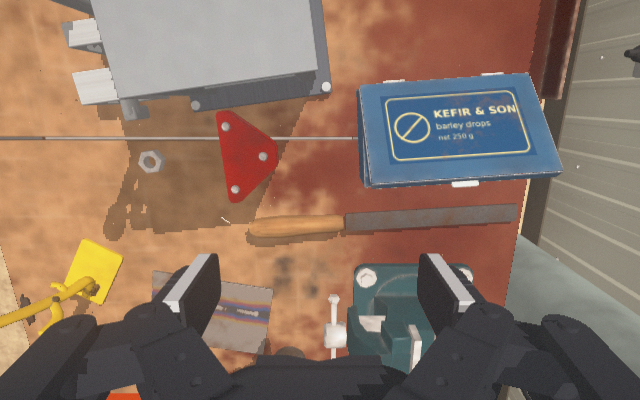

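The scene camera shows the knob at about (263,180), with the locker roof spanning x 240–392. In the side view the knob is at about (289,160). In the wrist view the gate side faces left (world -x), with the keeper near (131,108). I'll zoom in for exact pixels.

Run:
```python
import cv2,numpy as np
a=cv2.imread('pics/scene0.png')[160:260,225:405];b=cv2.imread('pics/side0.png')[145:245,235:365]
f=lambda im:cv2.resize(im,None,fx=4,fy=4,interpolation=cv2.INTER_CUBIC)
A=f(a);B=cv2.resize(b,None,fx=3,fy=3,interpolation=cv2.INTER_CUBIC)
A=cv2.resize(a,None,fx=4,fy=3.0*1,interpolation=cv2.INTER_CUBIC)[:, :720]
out=np.zeros((600,720,3),np.uint8);out[:300]=A;out[300:,:390]=B
cv2.imwrite('pics/z1.png',out)
```

```text
(no output)
```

View pics/z1.png

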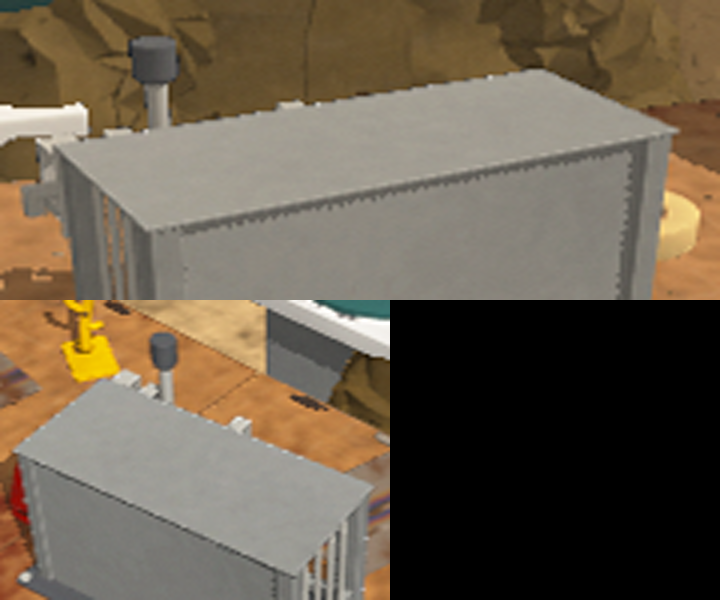

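The zoomed crops show the knob centre at scene (263.7,180) and side (289.7,162.3). All four roof corners are clear in both views, so I'll triangulate them.

```bash
cat > h.py <<'E'
from plant import *
import numpy as np, cv2
from scipy.spatial.transform import Rotation as R
def ray(info,p):
    d=R.from_quat(info['orientation']).apply(np.linalg.inv(info['intrinsics'])@[p[0],p[1],1.]);return np.array(info['xyz']),d/np.linalg.norm(d)
def plane(info,p,z):
    o,d=ray(info,p);return o+d*(z-o[2])/d[2]
def tri(rs):
    A=sum(np.eye(3)-np.outer(d,d) for o,d in rs);b=sum((np.eye(3)-np.outer(d,d))@o for o,d in rs);return np.linalg.solve(A,b)
E
python3 - <<'E'
from h import *
np.set_printoptions(precision=1,suppress=True)
S=camera_info('scene');D=camera_info('side')
P={'knob':((263.7,180),(289.7,162.3),200),'FR':((240,209),(270.7,171.7),159),'FL':((361.2,183),(359.3,207.3),159),'BL':((394.5,203.3),(334,236.3),159),'BR':((262.5,237),(241,196.7),159)}
T={}
for k,(a,b,z) in P.items():
    T[k]=tri([ray(S,a),ray(D,b)]);print(k,T[k],plane(S,a,z),plane(D,b,z))
c=[T[k] for k in('FR','FL','BL','BR')]
for i in range(4):
    e=c[(i+1)%4]-c[i];print(np.linalg.norm(e),np.degrees(np.arctan2(e[1],e[0])))
o=sum(c)/4;print(o)
e=(c[1]-c[0]+c[2]-c[3]);yaw=np.arctan2(e[1],e[0])-np.pi/2;print('yaw',np.degrees(yaw))
r=R.from_euler('z',yaw);print('knob pred',o+r.apply([-78,-82,0]),'hinge',o+r.apply([-56,120,0]))
E
```

```text
knob [526.7 131.2 198.1] [532.5 130.2 200. ] [528.  132.6 200. ]
FR [549.   76.2 153.6] [562.2  74.6 159. ] [552.8  80.8 159. ]
FL [515.9 354.9 157. ] [522.4 352.1 159. ] [516.5 355.3 159. ]
BL [633.6 370.9 156.6] [640.7 367.4 159. ] [633.8 371.3 159. ]
BR [670.5  92.5 152.1] [681.1  89.9 159. ] [676.2 100.4 159. ]
280.69653279320056 96.78754644613298
118.84204288916915 7.744480804622168
280.89927544906186 -82.44904721016121
122.58937412302656 -172.36066582145241
[592.3 223.6 154.8]
yaw 7.169377011379189
knob pred [525.1 132.5 154.8] hinge [521.7 335.7 154.8]
```

Request:
apply_moves --series "0.06 -0.07 -0.05 0 0 -0.02 -1; 0.12 -0.14 -0.05 0 0 -0.04 -1; 0.18 -0.21 -0.05 0 0 -0.06 -1; 0.23 -0.26 -0.05 0 0 -0.08 -1; 0.264 -0.296 -0.05 0 0 -0.081 -1" --grip_force 30

```text
time_s: 0.57
ee_pos: [525.1, 133.0, 264.3]
orientation: [0.66, 0.751, 0.0, -0.0]
force: [1.5, 1.4, -0.1]
gripper_width: 85.5
grasp_force: 0.0
```

Request:
apply_moves --series "0 0 0 0 0 0 -1; 0 0 0 0 0 0 -1; 0 0 0 0 0 0 -1"

```text
time_s: 0.82
ee_pos: [527.2, 131.9, 264.4]
orientation: [0.661, 0.751, 0.0, 0.0]
force: [0.7, 0.3, 0.2]
gripper_width: 85.1
grasp_force: 0.0
```

Run:
```python
from h import *
s=get_state();print(s['time_s'],s['ee_pos'],R.from_quat(s['orientation']).as_matrix().round(3),s['force'],s['gripper_width'])
i=camera_info('wrist');np.savez('w1.npz',**i);cv2.imwrite('pics/w1.png',capture('wrist'))
```

```text
0.8167 [527.19101859 131.89392359 264.35994616] [[-0.127  0.992  0.   ]
 [ 0.992  0.127 -0.   ]
 [-0.     0.    -1.   ]] [0.66576745 0.33993944 0.21727398] 85.09106429997006
```

View pics/w1.png

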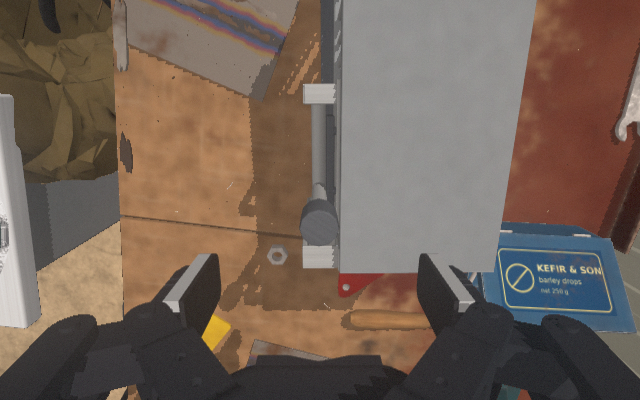

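The wrist view shows the knob centred between the open fingers. Its top disc is at about (319,224), and the locker's roof edges run nearly parallel to the image columns. I'll measure these by mask.

Run:
```python
from h import *
i=dict(np.load('w1.npz'));im=cv2.imread('pics/w1.png')
g=im.astype(int);roi=im[185:262,290:338];print(im[205:250:6,319].tolist(), im[225,295:346:3].tolist())
```

```text
[[84, 82, 84], [108, 104, 106], [102, 98, 100], [104, 102, 101], [101, 97, 100], [95, 95, 95], [101, 100, 102], [164, 170, 176]] [[67, 89, 116], [67, 88, 115], [98, 95, 97], [102, 100, 102], [103, 98, 102], [103, 102, 106], [102, 101, 103], [104, 102, 102], [102, 102, 100], [101, 98, 100], [104, 103, 101], [100, 100, 102], [101, 100, 100], [105, 102, 104], [98, 97, 99], [124, 126, 127], [147, 146, 151]]
```

Run:
```python
from h import *
i=dict(np.load('w1.npz'))
for p in((319,224),(319,228)): print(p,plane(i,p,214))
f=[plane(i,p,159) for p in((341,180),(341,272))]  # front roof edge right end
im=cv2.imread('pics/w1.png');e=cv2.Canny(im,60,150)
l=cv2.HoughLinesP(e,1,np.pi/720,60,minLineLength=90,maxLineGap=8)
for a in l[:,0]:
    A=plane(i,a[:2],159);B=plane(i,a[2:],159);d=A-B
    if a[0]>320 and a[0]<540: print(a,A.round(1),B.round(1),np.degrees(np.arctan2(d[1],d[0])).round(2))
```

```text
(319, 224) [527.00695823 133.49720138 214.        ]
(319, 228) [527.32959977 130.98109472 214.        ]
[494 269 536   3] [673.5  91.9 159. ] [648.  279.4 159. ] -82.28
[341 179 342  27] [541.4 149.5 159. ] [527.3 250.  159. ] -81.99
[495 304 612 310] [683.2  60.6 159. ] [781.3  67.3 159. ] -176.09
[503 307 610 312] [690.5  58.6 159. ] [780.4  65.2 159. ] -175.81
[325 200 325 103] [531.9 132.  159. ] [522.6 201.4 159. ] -82.4
[502 216 536   0] [667.1 136.4 159. ] [647.5 281.1 159. ] -82.27
```

Request:
apply_moves --series "0 0 0.05 0 0 -0.004 -1; 0 0 0.1 0 0 -0.004 -0.6; 0 0 0.14 0 0 -0.004 -0.2; 0 0 0.15 0 0 -0.004 0; 0 0 0.15 0 0 -0.004 0" --grip_force 30

```text
time_s: 1.28
ee_pos: [527.0, 131.2, 187.7]
orientation: [0.659, 0.752, -0.001, -0.001]
force: [0.2, -0.1, -0.5]
gripper_width: 43.0
grasp_force: 0.0
```

Request:
apply_moves --series "0 0 0 0 0 0 0.2; 0 0 0 0 0 0 0.3; 0 0 0 0 0 0 0.4; 0 0 0 0 0 0 0.5; 0 0 0 0 0 0 0.6" --grip_force 30

```text
time_s: 1.7
ee_pos: [527.5, 132.0, 190.7]
orientation: [0.658, 0.753, 0.001, 0.001]
force: [-0.3, -0.7, 7.1]
gripper_width: 22.9
grasp_force: 29.3
```

Request:
apply_moves --series "0 0 0 0 0 0 1; 0 0 0 0 0 0 1; 0 0 0 0 0 0 1; 0 0 0 0 0 0 1" --grip_force 40

```text
time_s: 2.03
ee_pos: [527.5, 132.0, 190.7]
orientation: [0.658, 0.753, 0.001, 0.001]
force: [-1.1, -1.3, 6.8]
gripper_width: 22.7
grasp_force: 38.8
```

Request:
apply_moves --series "0 0 -0.006 0 0 0 1; 0 0 -0.014 0 0 0 1; 0 0 -0.022 0 0 0 1; 0 0 -0.029 0 0 0 1; 0 0 -0.029 0 0 0 1" --grip_force 60

```text
time_s: 2.45
ee_pos: [527.2, 132.0, 204.7]
orientation: [0.658, 0.753, 0.0, 0.0]
force: [1.2, -1.6, -2.9]
gripper_width: 22.2
grasp_force: 58.9
```

Request:
apply_moves --series "0 0 0 0 0 0 1; 0 0 0 0 0 0 1"

```text
time_s: 2.62
ee_pos: [527.0, 132.0, 203.6]
orientation: [0.658, 0.753, -0.0, -0.0]
force: [1.7, -1.3, -3.4]
gripper_width: 22.4
grasp_force: 58.9
```

Run:
```python
from h import *
s=get_state();M=R.from_quat(s['orientation']).as_matrix();print(s['time_s'],s['ee_pos'],M.round(3),s['force'],s['moment'],s['gripper_width'])
y=np.radians(7.7);print(M.T@[-np.sin(y),np.cos(y),0]*45/500)
```

```text
2.6167 [527.00251674 131.97093595 203.64796138] [[-0.133  0.991 -0.   ]
 [ 0.991  0.133 -0.   ]
 [-0.    -0.    -1.   ]] [ 1.72064968 -1.28175453 -3.44729079] [-0.11245916 -0.28835011 -0.04046908] 22.402435343013646
[ 8.99999663e-02 -7.77851231e-05 -4.72685385e-06]
```

The bolt is lifted: the tool carries about 3 N and rose 13 mm. Now I'll draw it along tool +x.

Request:
apply_moves --series "0.01 0 0 0 0 0 1; 0.02 0 0 0 0 0 1; 0.03 0 0 0 0 0 1; 0.04 0 0 0 0 0 1; 0.04 0 0 0 0 0 1"

```text
time_s: 3.03
ee_pos: [524.1, 152.9, 203.7]
orientation: [0.658, 0.753, 0.0, -0.0]
force: [1.8, 1.3, -3.3]
gripper_width: 22.0
grasp_force: 58.9
```

Request:
apply_moves --series "0.01 0 0 0 0 0 1; 0.02 0 0 0 0 0 1; 0.03 0 0 0 0 0 1; 0.04 0 0 0 0 0 1; 0.05 0 0 0 0 0 1"

```text
time_s: 3.45
ee_pos: [520.9, 177.1, 203.8]
orientation: [0.658, 0.753, -0.0, -0.0]
force: [1.4, -1.4, -3.9]
gripper_width: 22.2
grasp_force: 58.9
```

Request:
apply_moves --series "0 0 0 0 0 0 1; 0 0 0 0 0 0 1; 0 0 0 0 0 0 1"

```text
time_s: 3.7
ee_pos: [521.0, 176.8, 203.8]
orientation: [0.658, 0.753, 0.0, -0.0]
force: [1.4, 1.7, -3.6]
gripper_width: 21.8
grasp_force: 58.9
```

Run:
```python
from h import *
np.set_printoptions(precision=4,suppress=True)
s=get_state();M=R.from_quat(s['orientation']).as_matrix();p=s['ee_pos'];print(s['time_s'],p,M,s['force'])
k=np.array([527.3,132.0,0]);r=R.from_euler('z',7.7,degrees=True)
h=k-r.apply([-78,-82,0])+r.apply([-56,120,0]);print('hinge',h, 'draw',r.inv().apply(p-k))
h[2]=p[2]
for a in (2,4,6,8,10,12,14,16,18,20,22,24,26,28,30,31):
    q=h+R.from_euler('z',-a,degrees=True).apply(p-h); print(a,M.T@(q-p)/500,'wz',a/90, q)
```

```text
3.7 [521.0216 176.7708 203.8286] [[-0.1334  0.9911  0.    ]
 [ 0.9911  0.1334  0.0004]
 [ 0.0004  0.0001 -1.    ]] [ 1.4202  1.7312 -3.5852]
hinge [522.0364 335.1263   0.    ] draw [ -0.2231  45.2083 203.8286]
2 [ 0.0017 -0.0109 -0.    ] wz 0.022222222222222223 [515.4957 176.9027 203.8286]
4 [ 0.0039 -0.0218 -0.    ] wz 0.044444444444444446 [509.9777 177.2273 203.8286]
6 [ 0.0063 -0.0325 -0.    ] wz 0.06666666666666667 [504.4745 177.7444 203.8286]
8 [ 0.0092 -0.0432 -0.    ] wz 0.08888888888888889 [498.9926 178.4531 203.8286]
10 [ 0.0124 -0.0538 -0.    ] wz 0.1111111111111111 [493.5389 179.3528 203.8286]
12 [ 0.0161 -0.0642  0.    ] wz 0.13333333333333333 [488.1198 180.4422 203.8286]
14 [ 0.02   -0.0746  0.    ] wz 0.15555555555555556 [482.7421 181.7201 203.8286]
16 [ 0.0243 -0.0847  0.    ] wz 0.17777777777777778 [477.4122 183.1849 203.8286]
18 [ 0.029  -0.0947  0.    ] wz 0.2 [472.1367 184.8349 203.8286]
20 [ 0.034  -0.1046  0.    ] wz 0.2222222222222222 [466.922  186.6679 203.8286]
22 [ 0.0394 -0.1143  0.    ] wz 0.24444444444444444 [461.7745 188.6818 203.8286]
24 [ 0.0451 -0.1237  0.    ] wz 0.26666666666666666 [456.7003 190.8741 203.8286]
26 [ 0.0511 -0.133   0.    ] wz 0.28888888888888886 [451.7058 193.2422 203.8286]
28 [ 0.0575 -0.1421  0.    ] wz 0.3111111111111111 [446.797  195.7831 203.8286]
30 [ 0.0641 -0.1509  0.    ] wz 0.3333333333333333 [441.9798 198.4938 203.8286]
31 [ 0.0676 -0.1552  0.    ] wz 0.34444444444444444 [439.6074 199.9118 203.8286]
```

Request:
apply_moves --series "0.0008 -0.0055 0 0 0 0.011 1; 0.0017 -0.0109 0 0 0 0.022 1; 0.0028 -0.0163 0 0 0 0.033 1; 0.0039 -0.0218 0 0 0 0.044 1; 0.0063 -0.0325 0 0 0 0.067 1"

```text
time_s: 4.12
ee_pos: [504.4, 177.5, 203.8]
orientation: [0.698, 0.716, 0.0, 0.0]
force: [3.3, 1.7, -3.7]
gripper_width: 22.2
grasp_force: 59.0
```

```bash
cat > st.py <<'E'
from h import *
import sys
np.set_printoptions(precision=4,suppress=True)
s=get_state();M=R.from_quat(s['orientation']).as_matrix();p=s['ee_pos'];print(s['time_s'],p,s['force'],s['moment'],s['gripper_width'])
h=np.array([522.04,335.13,p[2]]);v0=np.array([521.02,176.77])-h[:2];v=p[:2]-h[:2]
a0=np.degrees(np.arctan2(v0[1],v0[0])-np.arctan2(v[1],v[0]));print('angle',a0,'radius',np.linalg.norm(v),np.linalg.norm(v0))
yaw=np.degrees(np.arctan2(M[1,1],M[0,1]));print('tool yaw',yaw)
u=R.from_euler('z',-a0,degrees=True).apply(np.r_[v0,0])
for a in [float(x) for x in sys.argv[1:]]:
    q=h+R.from_euler('z',-a,degrees=True).apply(np.r_[v0,0]); print(a,M.T@(q-p)/500,(yaw-(7.7-a))/90)
E
python3 st.py 8 10 12 14 16
```

```text
4.1167 [504.3791 177.456  203.8278] [ 3.2546  1.6799 -3.7277] [ 0.3111 -0.4014 -0.0276] 22.229022394953844
angle 6.021949185148984 radius 158.65998150977285 158.363284886365
tool yaw 1.5155278605418658
8.0 [ 0.0023 -0.0107 -0.    ] 0.020172531783798506
10.0 [ 0.0044 -0.0216 -0.    ] 0.04239475400602073
12.0 [ 0.0068 -0.0324 -0.    ] 0.06461697622824294
14.0 [ 0.0097 -0.043  -0.    ] 0.08683919845046517
16.0 [ 0.0129 -0.0536 -0.    ] 0.10906142067268741
```

The gate is swinging, with a light spring force of about 3 N. I'll continue.

Request:
apply_moves --series "0.0023 -0.0107 0 0 0 0.02 1; 0.0044 -0.0216 0 0 0 0.042 1; 0.0068 -0.0324 0 0 0 0.065 1; 0.0097 -0.043 0 0 0 0.087 1; 0.0129 -0.0536 0 0 0 0.109 1"

```text
time_s: 4.53
ee_pos: [477.2, 183.1, 203.9]
orientation: [0.757, 0.654, 0.0, 0.0]
force: [3.7, 0.1, -4.1]
gripper_width: 22.5
grasp_force: 59.0
```

```bash
python3 st.py 18 20 22 24 26
```

```text
4.5333 [477.2341 183.0715 203.9234] [ 3.6726  0.096  -4.1103] [ 0.0649 -0.6502 -0.1419] 22.475539513321323
angle 16.049230479354247 radius 158.52245101422716 158.363284886365
tool yaw -8.36742907837221
18.0 [ 0.002  -0.0106 -0.    ] 0.02147301024030879
20.0 [ 0.0041 -0.0215 -0.    ] 0.043695232462531014
22.0 [ 0.0066 -0.0322 -0.    ] 0.06591745468475324
24.0 [ 0.0095 -0.0429 -0.    ] 0.08813967690697545
26.0 [ 0.0127 -0.0535 -0.    ] 0.11036189912919768
```

Request:
apply_moves --series "0.002 -0.0106 0 0 0 0.021 1; 0.0041 -0.0215 0 0 0 0.044 1; 0.0066 -0.0322 0 0 0 0.066 1; 0.0095 -0.0429 0 0 0 0.088 1; 0.0127 -0.0535 0 0 0 0.11 1"

```text
time_s: 4.95
ee_pos: [451.8, 193.2, 204.0]
orientation: [0.81, 0.586, 0.0, 0.0]
force: [4.7, -0.0, -3.4]
gripper_width: 22.2
grasp_force: 59.0
```

```bash
python3 st.py 28 29.5 30.5
```

```text
4.95 [451.7894 193.1779 204.0256] [ 4.6815 -0.0256 -3.4297] [-0.013  -0.866  -0.1418] 22.19353913782359
angle 25.96129122179605 radius 158.38416750422556 158.363284886365
tool yaw -18.273145947248
28.0 [ 0.0018 -0.0111 -0.    ] 0.022520600586133335
29.5 [ 0.0034 -0.0193 -0.    ] 0.0391872672528
30.5 [ 0.0045 -0.0247 -0.    ] 0.050298378363911114
```

Request:
apply_moves --series "0.0018 -0.011 0 0 0 0.023 1; 0.003 -0.018 0 0 0 0.036 1; 0.004 -0.022 0 0 0 0.045 1; 0.004 -0.022 0 0 0 0.045 1; 0.004 -0.022 0 0 0 0.045 1"

```text
time_s: 5.37
ee_pos: [442.2, 198.4, 203.9]
orientation: [0.83, 0.558, 0.0, 0.0]
force: [5.1, -1.8, -3.2]
gripper_width: 22.5
grasp_force: 59.1
```

Request:
apply_moves --series "0 0 0 0 0 0 1; 0 0 0 0 0 0 1; 0 0 0 0 0 0 1; 0 0 0 0 0 0 1; 0 0 0 0 0 0 1"

```text
time_s: 5.78
ee_pos: [442.2, 198.5, 203.7]
orientation: [0.83, 0.558, -0.0, 0.0]
force: [3.7, -3.1, -3.2]
gripper_width: 22.4
grasp_force: 59.1
```

```bash
python3 - <<'E'
from h import *
a=capture('wrist');b=capture('side')
cv2.imwrite('pics/end.png',np.vstack([cv2.resize(a[80:400],(600,300)),cv2.resize(b[100:260,160:480],(600,300))]))
E
python3 st.py
```

```text
5.8833 [442.1885 198.4682 203.7295] [ 4.3133 -3.0238 -2.6364] [-0.5091 -0.7679 -0.2426] 22.27113236534732
angle 29.92871093704873 radius 158.28052712886003 158.363284886365
tool yaw -22.147366558143805
```

View pics/end.png

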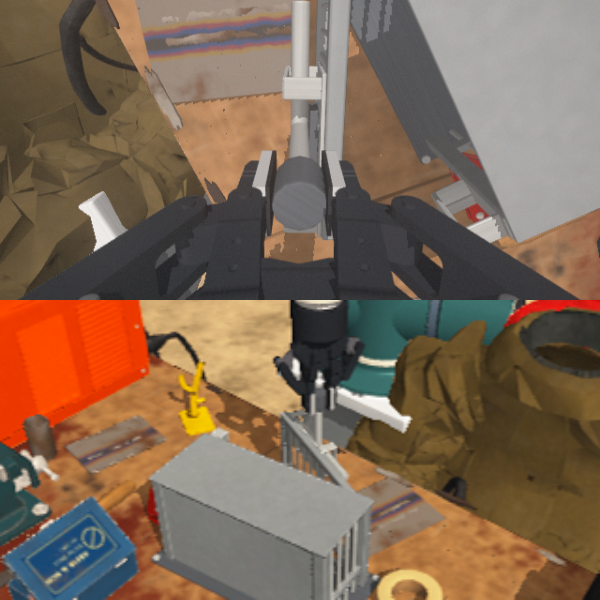

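The picture shows the gate about 30° open, with the knob held between the pads at about (298,195). The locker, tape roll and magnet holder are where they were. I'll hand it in.

```bash
python3 -c "from plant import *;print(close_job())"
```

```text
the job is handed in; nothing more can be done
None
```

The job is handed in: I lifted the bolt about 13 mm and drew it about 45 mm, then swung the gate to about 30° (29.9° worked out from the tool position), where the arm still holds it by the knob; no verdict came back.

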